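# Sort the medicine-drawer things into their trays

### The arm

A 6-joint arm with a two-finger parallel gripper is mounted at the origin on the work surface. World frame = base frame: x ahead of the robot, y to its left, z up, the work surface at z = 0. Lengths are in m, angles in rad, forces in N, time in s.
With the tool pointing down it reaches from about 0.25 to 0.775 m from the base axis. Payload 4 kg.
Tool frame: the origin (TCP) lies midway between the tips of the shut fingers; the grasp point (between the pads) lies 19 mm behind it (robot.grasp_offset is the distance from the TCP to the grasp point, in m); z points along the fingers, y is the direction in which the jaws open and shut (so a half turn about z gives the same grasp; the last joint's range is limited). The gripper opens to 94 mm and grips with 3 to 60 N. Pads are 16 mm wide; open, the fingers measure 119 mm over their backs; the gripper's body (75 mm by 177 mm) begins 78 mm behind the grasp point.
Start: joints at [-1.425, 0.087, 1.371, -0, 1.684, -0.103], TCP at [0.135, -0.533, 0.206] pointing down, gripper open.
Joint ranges: [-3.1, 3.1], [-0.76, 2.03], [0.27, 2.55], [-1.08, 4.22], [0.17, 2.65], [-2.57, 2.57]. Speed limits (rad/s): [2.79, 2.79, 3.14, 3.14, 3.14, 3.14].

### API

Orientations are given as [roll, pitch, yaw] about the fixed x, y, z axes, in that order (R = Rz(yaw) Ry(pitch) Rx(roll)).
In Python, from bench import status, viewer, order, robot gives the robot as it stands. The module is installed in compiled form; this text tells all that it offers.
- The arm moves only by the tool move_arm, never from a script. Its argument "targets" is a list of rows, each a list of 3 entries, a list of its own where there are three numbers: the shift along the tool's x, y, z in mm, then the turn, a rotation vector about the tool's x, y, z in degrees, then the opening, from -1 (shut) to 1 (fully open). A call has 1 to 20 rows; each row is the pose to reach, as a shift and turn from the pose commanded when the call began, along the tool's axes at that moment; what a row does not reach only later rows make up. A row lasts 1/8 s, in which the tool goes at most 62.5 mm and 10.7 degrees, less where a joint would pass 70% of its speed; a pose out of reach is approached as far as the arm can. A call with a gripper value outside its range is refused whole. The fingers move at their own pace and stop on an object; the grip force is fixed at half the most. Time passes only in rows, so rows that repeat a pose let the fingers close. It gives the time, the measured TCP pose, the force and the opening at its end, in the units of the state.
- status.get_obs(): the state, without advancing time (a new reading comes with each control period).
- viewer.snapshot(name): name is "side" or "top" or "wrist"; returns the picture (400x640x3 uint8, red, green, blue); there is no depth.
- viewer.camera_model(name): a dict with "K" (3x3 intrinsics, pixels), "D" ([k1, k2, p1, p2, k3] as OpenCV has them; the pictures are not rectified), "xyz" and "attitude" of the camera in the world; the wrist camera has in their place "T_tool_cam" (4x4, takes a point from camera to tool coordinates, whose origin is the TCP and whose axes are the flange's). Camera axes: x right, y up, looking along -z (the intrinsics and any distortion apply to the point x, -y, -z); pixel columns grow to the right and rows downward; lengths in m; the calibration is good to about 2 mm. A picture is of the moment at which its call begins: read the wrist's pose just before it. camera_model takes no time and is no camera call.
- order.close_job(): hands the job in, once; it reports no verdict.
The state is a dict: "time": time; "joint_positions": joint angles; "qvel": joint speeds; "joint_torque": joint torques, N m; "tool_pos": TCP position; "ee_rot": TCP orientation; "wrist_force": force on the tool from outside, world axes, zero at the start; "wrist_torque": the same for the moment, N m; "width": finger opening in m.
Only numpy, scipy, OpenCV 4.12 (cv2) and the standard library are available. Lean on these libraries where they do the work, as an engineer would, in place of code of your own. Each camera call takes 0.05 s, during which the arm holds its last target. There are 200 camera calls.

### The job

Sort the loose things on the tiles into their trays: the tweezers and the nail clipper go in the charcoal tray, the frosted tube and the round tin in the mint-green tray, and the blue thermometer cover case in the yellow tray. Give each thing a bay to itself, lying flat on the tray's floor and the same way up as it lies now. Leave the lavender pill box and the blue tumbler where they stand.

Things in the scene. Friction and masses are not known exactly. Their poses are not given: they have to be found in the camera images.
- tweezers: loose chrome tweezers lying on their side, 95 mm long (own x, tips to +x), 10 mm tall; the two arms run parallel, 12 mm across the outside (own y), for 18 mm either side of the origin and taper to 5 mm at both ends. Rigid, about 20 g. Origin: centre of its underside; z up. It lies flat on the counter.
- clipper: loose steel nail clipper with a darker lever on top, 58 mm long (own x), 14 mm wide (own y), 12 mm tall (13.5 mm at its pin, 18 mm to +x of the origin), about 35 g. Origin: centre of its underside; z up. It lies flat on the counter.
- tube: loose frosted whitish plastic squeeze tube with a coral screw cap, rigid, 95 mm long in all (own x, cap to +x, flat crimped end to -x), 30 mm wide (own y); 22 to 24 mm tall between 5 mm beyond the origin and the cap, about 18 mm at the origin, sloping down to 6 mm at the crimp; the cap is 22 mm across, about 45 g. A good grip is across y, 12 mm to +x of the origin. Origin: centre of its underside; z up. It lies flat on the counter.
- tin: loose small round aluminium tin with a lid, 44 mm in diameter, 24 mm tall, about 40 g. Origin: centre of its underside; z up. It lies flat on the counter.
- case: loose blue silicone ear thermometer cover case, a rounded block 54 mm long (own x), 36 mm wide (own y), 28 mm tall, about 45 g. Origin: centre of its underside; z up. It lies flat on the counter.
- tools_tray: dark charcoal-grey plastic tray with two bays, for the grooming tools, 128 mm along its x, 151 mm along its y, fixed to the counter. Rim 10 mm above the counter; floor and walls 3 mm thick. One thin divider, as high as the rim, runs along x at y = 0 and makes two equal bays, each 122 mm (x) by 71 mm (y) inside, centred at y = +37 mm and y = -37 mm. Origin: centre of the tray's underside, on the counter; z up.
- care_tray: mint-green plastic tray with two bays, for the skin-care things, 128 mm along its x, 151 mm along its y, fixed to the counter. Rim 10 mm above the counter; floor and walls 3 mm thick. One thin divider, as high as the rim, runs along x at y = 0 and makes two equal bays, each 122 mm (x) by 71 mm (y) inside, centred at y = +37 mm and y = -37 mm. Origin: centre of the tray's underside, on the counter; z up.
- case_tray: yellow plastic tray with a single bay, for the thermometer cover case, 110 mm by 110 mm, fixed to the counter. Rim 10 mm above the counter; floor and walls 3 mm thick. Origin: centre of its underside, on the counter; z up.
- pill_box: bystander: lavender weekly pill box, closed, 170 mm long (own y), 38 mm deep (own x), 24 mm tall, loose, to the robot's right of the trays, its long side pointing away from the robot. Origin: centre of its underside.
- tumbler: bystander: blue ceramic tumbler, 72 mm in diameter, 90 mm tall, loose, standing to the robot's left of the trays. Origin: centre of its underside.
Not all that is in view belongs to the job. What is shaped like the clipper but turquoise is not meant.

How it is judged:
By the outcome, as a careful person would: the job done as asked, in the order asked, and still so for the second after the job is handed in, with the robot touching nothing.
It also fails if it takes over 109 s, if anything falls off the work surface, if the arm or the gripper's body presses on something with over 40 N, if the wrist force passes 120 N, or if a joint passes its speed limit or range.

## Working session

There is one attempt and no reset: what is moved stays moved. The work goes in short steps, Python scripts to look and compute and a tool call to move; the robot and the scene stay as the last step left them, time stands still between calls to the robot, and variables do not carry over. Pictures are saved under pics/ and viewed, about 12 in all and at most 16, crops included, and the job is handed in when it is done.

Besides the shell and the picture viewer there is one more tool, called after "Request:" as name(argument=value, ...) on one line, values as JSON. move_arm: Moves the arm, as the interface text tells. Its arguments: {"type":"object","properties":{"targets":{"type":"array"}},"required":["targets"]}

```bash
mkdir -p pics; cat > h.py <<'E'
import numpy as np, cv2, json
from scipy.spatial.transform import Rotation as R
from bench import status, viewer, order, robot
def save(n,im): cv2.imwrite(f'pics/{n}.png',cv2.cvtColor(im,cv2.COLOR_RGB2BGR))
E
python3 - <<'E'
from h import *
o=status.get_obs(); print(o['time'],o['tool_pos'],o['ee_rot'],o['width'],robot.grasp_offset)
for n in('side','top','wrist'):
    m=viewer.camera_model(n); print(n,{k:np.round(v,4).tolist() for k,v in m.items()})
    save(n+'0',viewer.snapshot(n))
E
```

```text
0.0 [ 0.13534224 -0.53254271  0.20433562] [-3.13945888e+00 -1.99157611e-04  2.48753031e-01] 0.09402444292169383 0.0188
side {'K': [[397.0828, 0.0, 317.8985], [0.0, 397.0828, 196.0398], [0.0, 0.0, 1.0]], 'D': [-0.0126, 0.0, 0.0, 0.0, 0.0], 'xyz': [0.1389, 0.6608, 0.629], 'attitude': [0.8874, 0.0111, -2.6911]}
top {'K': [[490.2368, 0.0, 327.4632], [0.0, 490.2368, 201.5467], [0.0, 0.0, 1.0]], 'D': [-0.1204, 0.0, 0.0, 0.0, 0.0], 'xyz': [0.31, -0.0114, 1.2189], 'attitude': [0.1328, -0.0065, -1.5589]}
wrist {'K': [[306.9013, 0.0, 319.588], [0.0, 306.9013, 197.4099], [0.0, 0.0, 1.0]], 'D': [-0.0487, 0.0, 0.0, 0.0, 0.0], 'T_tool_cam': [[-0.0006, 0.961, 0.2765, 0.0815], [1.0, 0.0006, 0.0003, 0.0009], [0.0002, 0.2765, -0.961, -0.1794], [0.0, 0.0, 0.0, 1.0]]}
```

View pics/top0.png

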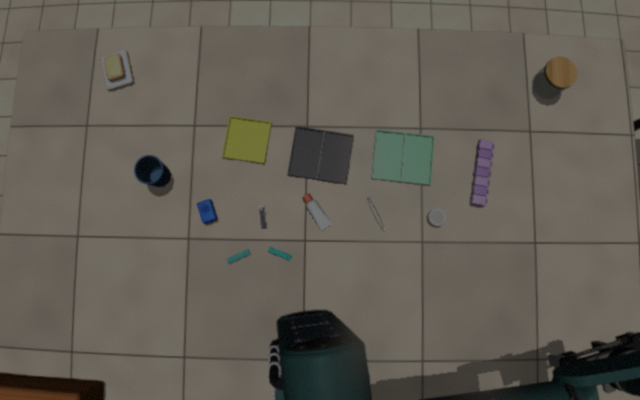

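View pics/side0.png

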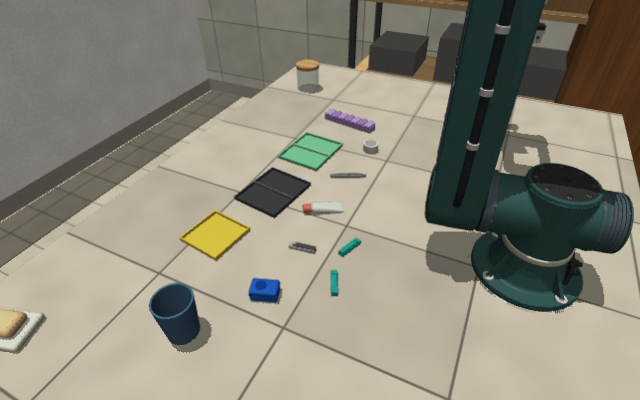

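The top view shows the tweezers (375,213), steel clipper (263,216), tube (316,212), tin (437,217) and case (207,211). The trays are yellow (247,140), charcoal (321,155) and mint (403,158). Possible confusions:
- **Clipper:** the steel one (263,216), or the turquoise look-alikes at (239,256) and (280,253). I choose (263,216).
- **Tin:** silver (437,217), or the wooden-lidded jar (560,72). I choose (437,217).
- **Case:** blue (207,211), or the tumbler (152,170). I choose (207,211).

```bash
cat >> h.py <<'E'
F=np.diag([1.,-1,-1])
def cam(n,o=None):
    m=viewer.camera_model(n)
    if n=='wrist':
        T=np.eye(4);T[:3,:3]=R.from_euler('xyz',o['ee_rot']).as_matrix();T[:3,3]=o['tool_pos'];T=T@m['T_tool_cam']
    else:
        T=np.eye(4);T[:3,:3]=R.from_euler('xyz',m['attitude']).as_matrix();T[:3,3]=m['xyz']
    return np.array(m['K']),np.array(m['D']),T
def ray(c,px,z):
    K,D,T=c
    p=cv2.undistortPoints(np.array(px,float).reshape(-1,1,2),K,D).reshape(-1,2)
    d=(T[:3,:3]@F@np.c_[p,np.ones(len(p))].T).T
    return T[:3,3]+d*((z-T[2,3])/d[:,2])[:,None]
def proj(c,P):
    K,D,T=c
    q=(F@T[:3,:3].T@(np.array(P,float).reshape(-1,3)-T[:3,3]).T).T
    return cv2.projectPoints(q,np.zeros(3),np.zeros(3),K,D)[0].reshape(-1,2)
def blob(c,mask,z):
    cs=cv2.findContours(mask.astype(np.uint8),cv2.RETR_EXTERNAL,cv2.CHAIN_APPROX_NONE)[0]
    k=max(cs,key=cv2.contourArea); P=ray(c,k.reshape(-1,2),z)[:,:2]
    (cx,cy),(w,h),a=cv2.minAreaRect((P*1000).astype(np.float32))
    if w<h: w,h,a=h,w,a+90
    return (cx,cy),(w,h),(a+90)%180-90,k.reshape(-1,2).mean(0)
E
python3 - <<'E'
from h import *
im=cv2.cvtColor(cv2.imread('pics/top0.png'),cv2.COLOR_BGR2RGB); c=cam('top')
lab=cv2.cvtColor(im,cv2.COLOR_RGB2LAB).astype(float)
roi={'tweezers':(362,192,390,236,.005),'clipper':(253,200,275,232,.006),'tube':(296,188,338,234,.01),'tin':(424,204,450,230,.024),'case':(192,195,222,227,.014),
'tools':(280,118,362,192,.01),'care':(364,122,442,192,.01),'yellow':(216,110,278,170,.01),'pill':(465,130,500,215,.02)}
for n,(a,b,x,y,z) in roi.items():
    s=lab[b:y,a:x]; bg=np.median(np.r_[s[0],s[-1],s[:,0],s[:,-1]],0)
    d=np.linalg.norm((s-bg)*[1,1.5,1.5],axis=2); m=np.zeros(im.shape[:2]); m[b:y,a:x]=d>(16 if n!='tube' else 14)
    r=blob(c,m,z); print(n,*[np.round(v,1) for v in r])
cr=im[185:270,190:460]; save('crop1',cv2.resize(cr,None,fx=2.9,fy=2.9,interpolation=cv2.INTER_CUBIC))
E
```

```text
tweezers [ 477.5 -122.5] [19.5  5.4] 45.2 [369.4 199.9]
clipper [429.6 143.8] [53.4 15.4] 7.9 [262.6 217.9]
tube [449.5  27.2] [112.4  33.4] 4.4 [307.4 211.8]
tin [ 423.2 -273. ] [44.2 19.6] 35.4 [430.8 221.5]
case [440.9 281.3] [66.3 42.3] 19.6 [207.3 211.7]
tools [599.7  -8.3] [204.4 186.7] -80.4 [320.8 146.7]
care [ 603.6 -194.1] [193.9 176.4] 77.6 [403.5 145.9]
yellow [629.  197.1] [156.2 114.8] 82.3 [245.1 137.5]
pill [ 547.5 -405. ] [176.7  48. ] -9.6 [481.1 173.6]
```

View pics/crop1.png

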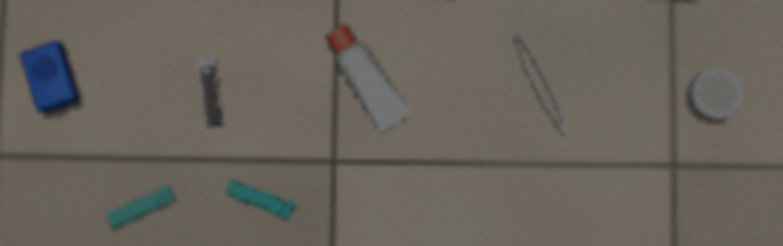

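```bash
python3 - <<'E'
from h import *
im=cv2.cvtColor(cv2.imread('pics/top0.png'),cv2.COLOR_BGR2RGB); c=cam('top')
h=cv2.cvtColor(im,cv2.COLOR_RGB2HSV).astype(int); H,S,V=h[...,0],h[...,1],h[...,2]
box=np.zeros(H.shape,bool); box[110:195,215:445]=1
for n,m in {'yellow':(H>20)&(H<35)&(S>120)&box,'care':(H>60)&(H<90)&(S>70)&box,'tools':(V<75)&box,'case':(H>105)&(H<125)&(S>170)&(V>100)&(np.arange(640)>190)&(np.arange(640)<225)}.items():
    print(n,*[np.round(v,1) for v in blob(c,m,.009 if n!='case' else .02)])
f=lambda u,v:(190+u/2.9-.3,185+v/2.9-.3)
pts={'tw tip a':(518,38),'tw end b':(563,133),'clip top':(207,62),'clip bot':(214,124),'cap':(338,36),'crimp':(395,118),'tin':(715,95)}
for n,p in pts.items(): print(n,np.round(ray(c,[f(*p)],.005 if n!='tin' else .024)[0]*1000))
E
```

```text
yellow [629.  190.4] [108.7 107.6] -7.4 [246.6 139.4]
care [ 633.  -241.3] [46.4 26.3] -88.9 [416.  139.5]
tools [600.9   0.7] [159.5 150.5] -7.9 [319.2 153.1]
case [443.9 283.7] [47.  29.6] 19.5 [205.8 210.7]
tw tip a [ 483. -120.    5.]
tw end b [ 401. -158.    5.]
clip top [459. 148.   5.]
clip bot [405. 141.   5.]
cap [483.  36.   5.]
crimp [412. -14.   5.]
tin [ 434. -286.   24.]
```

```bash
cat >> h.py <<'E'
def go(*tg):
    """tg: (x,y,z_tcp[mm],yaw deg) -> shift, turn in tool axes from measured pose"""
    o=status.get_obs(); Rm=R.from_euler('xyz',o['ee_rot']); p=o['tool_pos']*1000
    for x,y,z,w in tg:
        w0=np.degrees(o['ee_rot'][2]); w=w0+(w-w0+90)%180-90
        q=np.degrees(o['joint_positions'][0]); print(np.round(Rm.inv().apply(np.array([x,y,z])-p),1),np.round((Rm.inv()*R.from_euler('xyz',[180,0,w],degrees=True)).as_rotvec(degrees=True),1),'q6~',np.round(np.degrees(np.arctan2(y,x))+90-w))
    print('t',o['time'],'p',p.round(1),'yaw',round(w0,1),'w',o['width'])
E
python3 -c "
from h import *
go((500,-50,260,0))"
```

```text
[ 472.3 -378.1  -54.7] [-0.1  0.  14.3] q6~ 84.0
t 0.15 p [ 135.4 -532.7  204.6] yaw 14.3 w 0.09442426924103231
```

Request:
move_arm(targets=[[[472,-378,-55],[0,0,14],1],[[472,-378,-55],[0,0,14],1],[[472,-378,-55],[0,0,14],1],[[472,-378,-55],[0,0,14],1],[[472,-378,-55],[0,0,14],1],[[472,-378,-55],[0,0,14],1],[[472,-378,-55],[0,0,14],1],[[472,-378,-55],[0,0,14],1],[[472,-378,-55],[0,0,14],1],[[472,-378,-55],[0,0,14],1],[[472,-378,-55],[0,0,14],1],[[472,-378,-55],[0,0,14],1],[[472,-378,-55],[0,0,14],1]])

```text
time: 1.78
tool_pos: [0.4992, -0.0516, 0.2604]
ee_rot: [3.141, 0.0, 0.002]
wrist_force: [0.4, 0.5, 0.3]
width: 0.0937
```

```bash
python3 -c "
from h import *
o=status.get_obs();print(o['time'],o['tool_pos'],o['ee_rot'])
np.savez('o1',**o)
save('w1',viewer.snapshot('wrist'))"
```

```text
1.775 [ 0.49916379 -0.05159396  0.26036501] [3.14123223e+00 3.72426972e-04 2.49693364e-03]
```

View pics/w1.png

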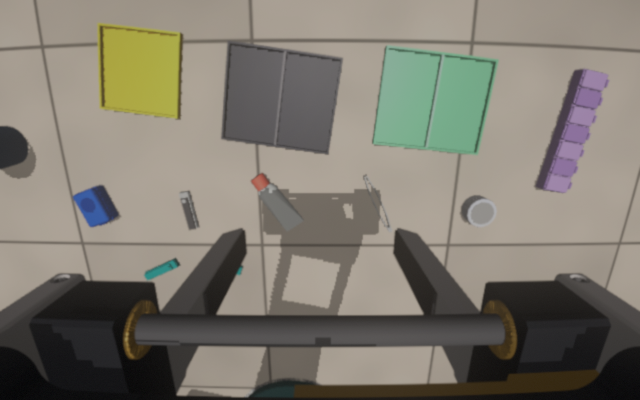

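The wrist view shows the case (95,206), clipper (188,210), tube (276,202), tweezers (365,176)–(388,226) and tin (481,212), with all three trays in full. I'll measure from it.

```bash
python3 - <<'E'
from h import *
im=cv2.cvtColor(cv2.imread('pics/w1.png'),cv2.COLOR_BGR2RGB); o=dict(np.load('o1.npz')); c=cam('wrist',o)
h=cv2.cvtColor(im,cv2.COLOR_RGB2HSV).astype(int); H,S,V=h[...,0],h[...,1],h[...,2]
def bx(a,b,x,y): m=np.zeros(H.shape,bool); m[b:y,a:x]=1; return m
for n,m,z in [('yellow',(H>20)&(H<35)&(S>150)&bx(85,15,195,130),.01),('care',(H>55)&(H<95)&(S>50)&bx(360,35,510,165),.01),('tools',(V<80)&bx(210,30,355,165),.01),
  ('case',(H>105)&(H<128)&(S>150)&(V>60)&bx(65,175,125,235),.014),('cap',(((H<12)|(H>172))&(S>110))&bx(240,165,285,200),.011)]:
    print(n,*[np.round(v,1) for v in blob(c,m,z)])
g=cv2.createCLAHE(2,(4,4)).apply(im[...,1])
a=cv2.resize(im[165:240,165:305],None,fx=4,fy=4,interpolation=cv2.INTER_CUBIC)
b=cv2.resize(im[165:240,350:505],None,fx=4,fy=4,interpolation=cv2.INTER_CUBIC)
w=max(a.shape[1],b.shape[1]); out=np.zeros((600,w,3),np.uint8); out[:300,:a.shape[1]]=a; out[300:,:b.shape[1]]=b
save('crop2',cv2.convertScaleAbs(out,alpha=1.4))
E
```

```text
yellow [631.9 192.3] [106.4 103.4] -8.3 [135.3  64.1]
care [ 591.4 -206.5] [151.1 127.1] 84.7 [433.3  99.8]
tools [614.6  61.4] [139.1  60.9] -34.9 [237.   76.9]
case [440.9 291. ] [51.7 32. ] 20.3 [ 90.7 207.8]
cap [480.8  33.4] [19.6 18.6] -55.4 [260.1 181.5]
```

View pics/crop2.png

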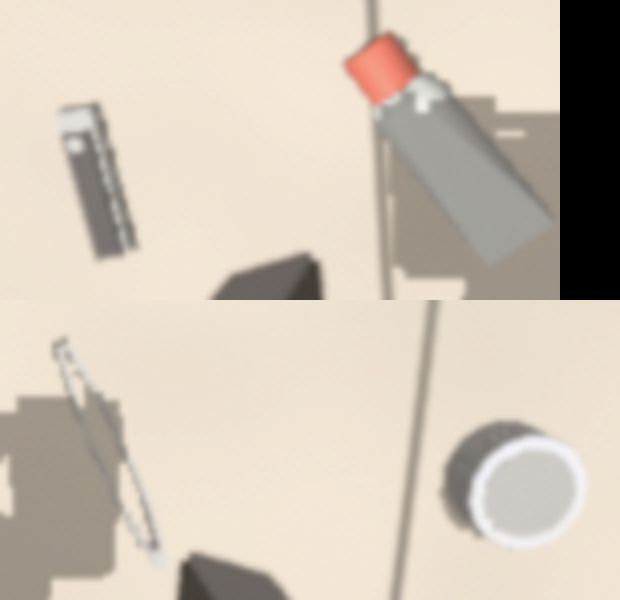

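```bash
python3 - <<'E'
from h import *
o=dict(np.load('o1.npz')); c=cam('wrist',o)
A=lambda u,v:(165+u/4-.4,165+v/4-.4); B=lambda u,v:(350+u/4-.4,165+v/4-.4)
def seg(n,p,q,z):
    P=ray(c,[p,q],z)[:,:2]*1000; d=P[0]-P[1]; print(n,P.mean(0).round(1),'len',np.hypot(*d).round(1),'yaw',np.degrees(np.arctan2(d[1],d[0])).round(1),P.round(1).tolist())
seg('tw',B(61,40),B(161,264),.005)
seg('clip top',A(77,112),A(110,254),.012)
seg('clip bot',A(98,108),A(137,247),.001)
P=ray(c,[A(367,47)],.011)[0];Q=ray(c,[A(522,242)],.003)[0]; d=(P-Q)[:2]*1000; print('tube',((P+Q)/2*1000).round(1),np.hypot(*d),np.degrees(np.arctan2(d[1],d[0])))
print('tin',ray(c,[B(527,191)],.024)*1000)
K=ray(c,[(229,43),(341,59),(328,153),(222,137)],.01)[:,:2]*1000
print('tools',K.mean(0),K.round(),[np.hypot(*(K[i]-K[i-1])).round() for i in range(4)], np.degrees(np.arctan2(*(K[0]-K[3])[::-1])),np.degrees(np.arctan2(*(K[1]-K[2])[::-1])))
go((442,-138,60,24.5),(442,-138,27,24.5))
E
```

```text
tw [ 446.6 -138.7] len 96.6 yaw 25.8 [[490.0, -117.7], [403.1, -159.7]]
clip top [436.8 142.7] len 55.7 yaw 6.0 [[464.6, 145.6], [409.1, 139.8]]
clip bot [435.4 138.1] len 56.1 yaw 8.9 [[463.1, 142.5], [407.7, 133.8]]
tube [449.8  11.5   7. ] 93.91795583012569 34.53313390930399
tin [[ 438.96447812 -286.98415176   24.        ]]
tools [593.72028988   1.15294954] [[664.  65.]
 [645. -80.]
 [522. -64.]
 [544.  83.]] [np.float64(122.0), np.float64(146.0), np.float64(124.0), np.float64(149.0)] -8.59173058090171 -7.359516173688053
[-57.4  86.2 200.5] [  0.    0.  -24.4] q6~ 48.0
[-57.4  86.2 233.5] [  0.    0.  -24.4] q6~ 48.0
t 1.825 p [499.2 -51.6 260.4] yaw 0.1 w 0.09409111126204334
```

Request:
move_arm(targets=[[[-54,87,200],[0,0,-25],0.3],[[-54,87,200],[0,0,-25],0.3],[[-54,87,200],[0,0,-25],0.3],[[-54,87,200],[0,0,-25],0.3],[[-54,87,200],[0,0,-25],0.3],[[-54,87,200],[0,0,-25],0.3]])

```text
time: 2.58
tool_pos: [0.4474, -0.1384, 0.0624]
ee_rot: [3.139, -0.002, 0.44]
wrist_force: [-0.2, 0.5, -0.3]
width: 0.0614
```

```bash
python3 -c "
from h import *
o=status.get_obs()
im=viewer.snapshot('wrist'); c=cam('wrist',o)
for p in proj(c,[[.490,-.1177,.005],[.4031,-.1597,.005]]): print(p)
p=proj(c,np.r_[o['tool_pos'][:2],.005]); print(p)
save('w2',im)
go((445,-139,4,25.5))"
```

```text
[317.43819572 155.0743007 ]
[318.90100446 267.21151012]
[[318.28594888 213.11301545]]
[-3.2 -0.8 58.9] [ 0.2 -0.2 -0.3] q6~ 47.0
t 2.625 p [ 447.9 -138.3   62.9] yaw 25.2 w 0.06149310423390917
```

View pics/w2.png

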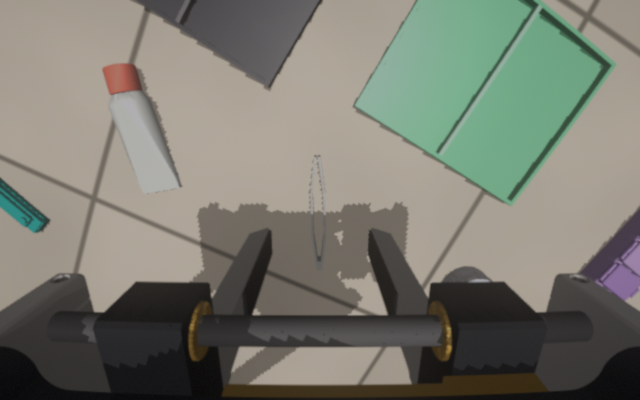

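The tweezers run from (317,156) to (319,268), as predicted and midway between the fingers. I'll descend and grip.

Request:
move_arm(targets=[[[-1,0,30],[0,0,0],0.3],[[-1,0,50],[0,0,0],0.3],[[-1,0,59],[0,0,0],0.3],[[-1,0,59],[0,0,0],-1],[[-1,0,59],[0,0,0],-1],[[-1,0,59],[0,0,0],-1],[[-1,0,59],[0,0,0],-1],[[-1,0,59],[0,0,0],-1],[[-1,0,59],[0,0,0],-1],[[-1,0,20],[0,0,0],-1],[[-1,0,0],[0,0,0],-1]])

```text
time: 4.0
tool_pos: [0.446, -0.1385, 0.0621]
ee_rot: [3.14, -0.001, 0.441]
wrist_force: [0.1, 0.3, 0.5]
width: 0.0114
```

```bash
cat >> h.py <<'E'
def bay(t,dy,dx=0):
    x,y,w={'tools':(594,1,-7.9),'care':(591.4,-206.5,-5.3),'case':(631.9,192.3,-8.3)}[t]
    a=np.radians(w); return x+dx*np.cos(a)-dy*np.sin(a), y+dx*np.sin(a)+dy*np.cos(a), w
E
python3 -c "
from h import *
x,y,w=bay('tools',-37);print(x,y)
go((x,y,60,w),(x,y,8,w))"
```

```text
588.9145517966256 -35.64885013981743
[173.1 -32.    2.3] [ 0.1 -0.1 33.2] q6~ 94.0
[173.1 -32.1  54.3] [ 0.1 -0.1 33.2] q6~ 94.0
t 4.0 p [ 446.  -138.5   62.1] yaw 25.3 w 0.011400525579337633
```

Request:
move_arm(targets=[[[173,-32,2],[0,0,33],-1],[[173,-32,2],[0,0,33],-1],[[173,-32,2],[0,0,33],-1],[[173,-32,2],[0,0,33],-1],[[173,-32,2],[0,0,33],-1],[[173,-32,35],[0,0,33],-1],[[173,-32,50],[0,0,33],-1],[[173,-32,54.5],[0,0,33],-1],[[173,-32,54.5],[0,0,33],-1],[[173,-32,54.5],[0,0,33],-0.4],[[173,-32,54.5],[0,0,33],-0.4],[[173,-32,54.5],[0,0,33],-0.4],[[173,-32,20],[0,0,33],-0.4],[[173,-32,-40],[0,0,33],0.3],[[173,-32,-40],[0,0,33],0.3]])

```text
time: 5.88
tool_pos: [0.5923, -0.036, 0.1075]
ee_rot: [3.141, -0.013, -0.135]
wrist_force: [0.1, 0.6, -0.5]
width: 0.0447
```

```bash
python3 -c "
from h import *
o=status.get_obs()
im=viewer.snapshot('wrist'); c=cam('wrist',o)
print(proj(c,[[.436,.1405,.008]]),proj(c,[(np.array(bay('tools',-37))/1000)*[1,1,0]+[0,0,.006]]))
save('w3',im)
go((436,140.5,65,7),(436,140.5,4,7))"
```

```text
[[182.86890625 352.63444054]] [[319.23653717 203.08144522]]
[-176.9 -153.8   37.8] [  0.1  -0.4 -14.7] q6~ 101.0
[-177.3 -153.8   98.8] [  0.1  -0.4 -14.7] q6~ 101.0
t 5.925 p [590.3 -35.7 104.1] yaw -7.7 w 0.0487989464264024
```

View pics/w3.png

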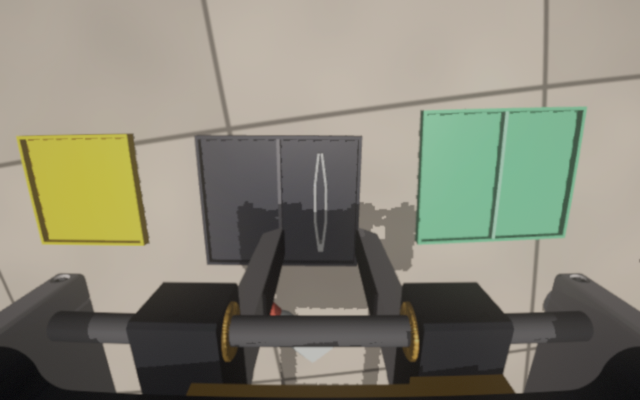

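The tweezers lie straight in the right bay at (320,202). Next is the clipper.

Request:
move_arm(targets=[[[-177,-154,38],[0,0,-15],0.3],[[-177,-154,38],[0,0,-15],0.3],[[-177,-154,38],[0,0,-15],0.3],[[-177,-154,38],[0,0,-15],0.3],[[-177,-154,38],[0,0,-15],0.3],[[-177,-154,38],[0,0,-15],0.3]])

```text
time: 6.68
tool_pos: [0.4334, 0.1406, 0.0617]
ee_rot: [3.141, 0.001, 0.127]
wrist_force: [0.2, 0.2, 0.5]
width: 0.0611
```

```bash
python3 -c "
from h import *
o=status.get_obs()
im=viewer.snapshot('wrist'); c=cam('wrist',o)
print(proj(c,[[.436,.1405,.008]]))
save('w4',im[120:330,160:480])
go((436,140.5,65,7),(436,140.5,4,7))"
```

```text
[[319.24567295 211.63796132]]
[ 2.   0.1 -3. ] [0.  0.  0.2] q6~ 101.0
[ 2.1  0.  58. ] [0.  0.  0.2] q6~ 101.0
t 6.725 p [434.  140.3  62. ] yaw 7.2 w 0.06113401004376073
```

View pics/w4.png

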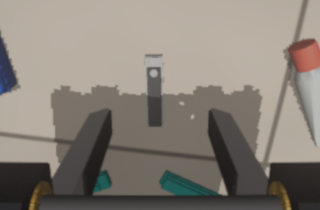

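The clipper, steel with a dark lever, sits at about (314,211), some 4 mm left of the finger midpoint. I'll correct for that and grip.

Request:
move_arm(targets=[[[2,-4,30],[0,0,0],0.3],[[2,-4,50],[0,0,0],0.3],[[2,-4,58],[0,0,0],0.3],[[2,-4,58],[0,0,0],-1],[[2,-4,58],[0,0,0],-1],[[2,-4,58],[0,0,0],-1],[[2,-4,58],[0,0,0],-1],[[2,-4,58],[0,0,0],-1],[[2,-4,58],[0,0,0],-1],[[2,-4,20],[0,0,0],-1],[[2,-4,0],[0,0,0],-1]])

```text
time: 8.1
tool_pos: [0.4356, 0.1454, 0.0639]
ee_rot: [-3.142, -0.002, 0.127]
wrist_force: [0.3, 0.2, -0.3]
width: 0.0132
```

```bash
python3 -c "
from h import *
x,y,w=bay('tools',37);print(x,y)
go((x,y,60,w),(x,y,8,w))"
```

```text
599.0854482033744 37.64885013981743
[148.6 127.6   4.2] [-0.  -0.1 15.2] q6~ 101.0
[148.5 127.6  56.2] [-0.  -0.1 15.2] q6~ 101.0
t 8.1 p [435.6 145.4  63.9] yaw 7.3 w 0.013177644814950774
```

Request:
move_arm(targets=[[[148,127,2],[0,0,15],-1],[[148,127,2],[0,0,15],-1],[[148,127,2],[0,0,15],-1],[[148,127,2],[0,0,15],-1],[[148,127,2],[0,0,15],-1],[[148,127,35],[0,0,15],-1],[[148,127,50],[0,0,15],-1],[[148,127,54],[0,0,15],-1],[[148,127,54],[0,0,15],-1],[[148,127,54],[0,0,15],-0.4],[[148,127,54],[0,0,15],-0.4],[[148,127,54],[0,0,15],-0.4],[[148,127,20],[0,0,15],-0.4],[[148,127,-30],[0,0,15],0.4],[[148,127,-30],[0,0,15],0.4]])

```text
time: 9.98
tool_pos: [0.6015, 0.0378, 0.0984]
ee_rot: [-3.141, -0.011, -0.135]
wrist_force: [-0.6, 0.2, -0.1]
width: 0.0448
```

```bash
python3 -c "
from h import *
o=status.get_obs()
im=viewer.snapshot('wrist'); c=cam('wrist',o)
save('w5',im)
a=np.radians(34.5); d=12
x,y=449.8+d*np.cos(a),11.5+d*np.sin(a); print(x,y,proj(c,[[x/1000,y/1000,.011]]))
go((x,y,80,34.5),(x,y,9,34.5))"
```

```text
459.6895142634642 18.296874843097996 [[356.27781444 330.73725506]]
[-136.1   38.2   14.6] [  0.1  -0.3 -42.3] q6~ 58.0
[-136.5   38.3   85.6] [  0.1  -0.3 -42.3] q6~ 58.0
t 10.025 p [599.6  37.8  95.4] yaw -7.8 w 0.04892544625265285
```

View pics/w5.png

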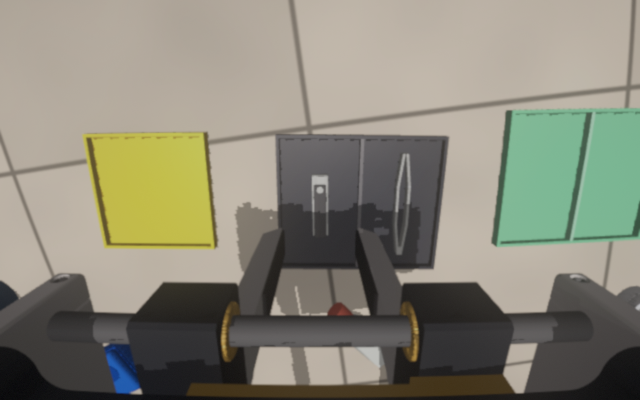

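The clipper lies flat in the left bay at (320,207) and the tweezers are undisturbed. Next is the tube.

Request:
move_arm(targets=[[[-136,38,14],[0,0,-42],0.6],[[-136,38,14],[0,0,-42],0.6],[[-136,38,14],[0,0,-42],0.6],[[-136,38,14],[0,0,-42],0.6],[[-136,38,14],[0,0,-42],0.6],[[-136,38,14],[0,0,-42],0.6]])

```text
time: 10.78
tool_pos: [0.4576, 0.0186, 0.0776]
ee_rot: [-3.141, 0.001, 0.595]
wrist_force: [0.3, -0.1, -0.0]
width: 0.0752
```

```bash
python3 -c "
from h import *
o=status.get_obs()
im=viewer.snapshot('wrist'); c=cam('wrist',o)
print(proj(c,[[.4597,.0183,.011]]))
save('w6',im[100:330,160:480])
go((460,18,9,34.5))"
```

```text
[[320.20038732 207.35090288]]
[ 1.5  1.8 68.8] [-0.   0.1 -0.4] q6~ 58.0
t 10.825 p [457.8  18.7  77.8] yaw 34.1 w 0.07514371811682709
```

View pics/w6.png

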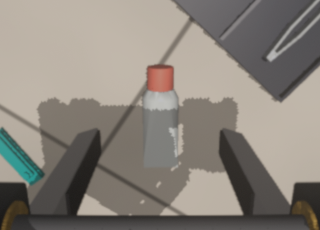

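The tube is centred between the fingers: cap at (320,178), body to (318,268). I'll descend and grip.

Request:
move_arm(targets=[[[1,0,40],[0,0,0],0.6],[[1,0,60],[0,0,0],0.6],[[1,0,69],[0,0,0],0.6],[[1,0,69],[0,0,0],-1],[[1,0,69],[0,0,0],-1],[[1,0,69],[0,0,0],-1],[[1,0,69],[0,0,0],-1],[[1,0,69],[0,0,0],-1],[[1,0,69],[0,0,0],-1],[[1,0,30],[0,0,0],-1],[[1,0,0],[0,0,0],-1]])

```text
time: 12.2
tool_pos: [0.4587, 0.0192, 0.0793]
ee_rot: [-3.141, 0.0, 0.598]
wrist_force: [0.7, -0.7, 0.3]
width: 0.0297
```

```bash
python3 -c "
from h import *
x,y,w=bay('care',37,11);print(x,y)
go((x,y,80,w),(x,y,13,w))"
```

```text
605.7706834155531 -170.67426262908265
[ 14.7 239.7  -0.7] [-0.   0.  39.5] q6~ 80.0
[ 14.8 239.8  66.3] [-0.   0.  39.5] q6~ 80.0
t 12.2 p [458.7  19.2  79.3] yaw 34.2 w 0.02968653548851742
```

Request:
move_arm(targets=[[[15,240,0],[0,0,39.5],-1],[[15,240,0],[0,0,39.5],-1],[[15,240,0],[0,0,39.5],-1],[[15,240,0],[0,0,39.5],-1],[[15,240,0],[0,0,39.5],-1],[[15,240,0],[0,0,39.5],-1],[[15,240,0],[0,0,39.5],-1],[[15,240,40],[0,0,39.5],-1],[[15,240,60],[0,0,39.5],-1],[[15,240,66],[0,0,39.5],-1],[[15,240,66],[0,0,39.5],-1],[[15,240,66],[0,0,39.5],-0.1],[[15,240,66],[0,0,39.5],-0.1],[[15,240,66],[0,0,39.5],-0.1],[[15,240,30],[0,0,39.5],-0.1],[[15,240,-20],[0,0,39.5],0.5],[[15,240,-20],[0,0,39.5],0.5]])

```text
time: 14.32
tool_pos: [0.6096, -0.172, 0.1046]
ee_rot: [3.138, -0.011, -0.092]
wrist_force: [-0.7, -0.3, 0.2]
width: 0.0586
```

```bash
python3 -c "
from h import *
o=status.get_obs()
im=viewer.snapshot('wrist'); c=cam('wrist',o)
save('w7',im)
print(proj(c,[[.437,-.287,.024]]))
go((437,-287,80,0),(437,-287,9,0))"
```

```text
[[442.8624285  352.30511823]]
[-159.7  130.7   20.7] [ 0.1 -0.3 -5.2] q6~ 57.0
[-160.2  130.6   91.7] [ 0.1 -0.3 -5.2] q6~ 57.0
t 14.375 p [ 607.9 -171.4  101.4] yaw -5.2 w 0.06293009037034845
```

View pics/w7.png

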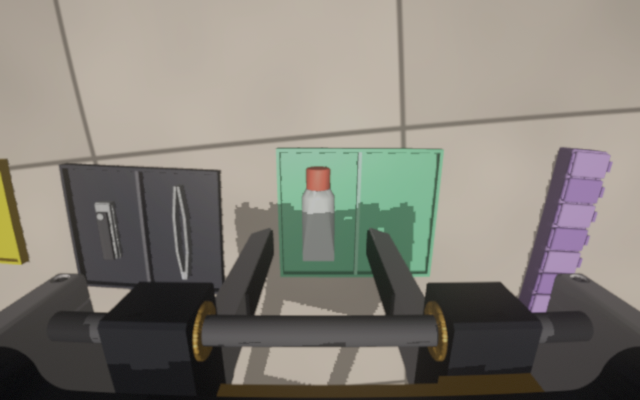

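The tube lies in the left mint bay, cap up, at (318,213). Next is the tin.

Request:
move_arm(targets=[[[-160,131,21],[0,0,-5],0.8],[[-160,131,21],[0,0,-5],0.8],[[-160,131,21],[0,0,-5],0.8],[[-160,131,21],[0,0,-5],0.8],[[-160,131,21],[0,0,-5],0.8],[[-160,131,21],[0,0,-5],0.8]])

```text
time: 15.12
tool_pos: [0.436, -0.2859, 0.0772]
ee_rot: [-3.141, -0.001, -0.003]
wrist_force: [0.0, -0.6, 0.3]
width: 0.0844
```

```bash
python3 -c "
from h import *
o=status.get_obs()
im=viewer.snapshot('wrist'); c=cam('wrist',o)
print(proj(c,[[.437,-.287,.024]]))
save('w8',im[120:330,160:480])
go((437,-287,9,0))"
```

```text
[[320.31251623 213.90969443]]
[ 0.7  1.2 68.4] [-0.  -0.  -0.1] q6~ 57.0
t 15.175 p [ 436.2 -285.8   77.4] yaw -0.1 w 0.08444201953289743
```

View pics/w8.png

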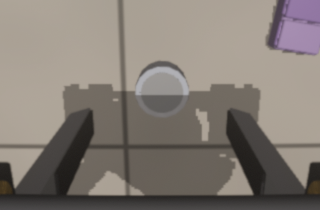

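The tin's lid centre is at about (322,212), within 2 px of the prediction. I'll grip it.

Request:
move_arm(targets=[[[2,2,40],[0,0,0],0.8],[[2,2,60],[0,0,0],0.8],[[2,2,68],[0,0,0],0.8],[[2,2,68],[0,0,0],-1],[[2,2,68],[0,0,0],-1],[[2,2,68],[0,0,0],-1],[[2,2,68],[0,0,0],-1],[[2,2,68],[0,0,0],-1],[[2,2,68],[0,0,0],-1],[[2,2,30],[0,0,0],-1],[[2,2,0],[0,0,0],-1]])

```text
time: 16.55
tool_pos: [0.4367, -0.2885, 0.0781]
ee_rot: [-3.141, 0.0, -0.004]
wrist_force: [0.5, -0.6, -0.7]
width: 0.0435
```

```bash
python3 -c "
from h import *
x,y,w=bay('care',-37,0);print(x,y)
go((x,y,80,w),(x,y,13,w))"
```

```text
587.9822882644772 -243.34181383282953
[151.1 -45.8  -2. ] [-0.  0.  5.] q6~ 73.0
[151.1 -45.8  65. ] [-0.  0.  5.] q6~ 73.0
t 16.55 p [ 436.7 -288.5   78.1] yaw -0.3 w 0.04351040317202379
```

Request:
move_arm(targets=[[[151,-46,-2],[0,0,5],-1],[[151,-46,-2],[0,0,5],-1],[[151,-46,-2],[0,0,5],-1],[[151,-46,-2],[0,0,5],-1],[[151,-46,40],[0,0,5],-1],[[151,-46,58],[0,0,5],-1],[[151,-46,64.5],[0,0,5],-1],[[151,-46,64.5],[0,0,5],-1],[[151,-46,64.5],[0,0,5],0.2],[[151,-46,64.5],[0,0,5],0.2],[[151,-46,64.5],[0,0,5],0.2],[[151,-46,30],[0,0,5],0.2],[[151,-46,-20],[0,0,5],0.3],[[151,-46,-20],[0,0,5],0.3]])

```text
time: 18.3
tool_pos: [0.5914, -0.2448, 0.1037]
ee_rot: [3.137, -0.011, -0.091]
wrist_force: [-0.9, -0.4, -0.0]
width: 0.0612
```

```bash
python3 -c "
from h import *
o=status.get_obs()
im=viewer.snapshot('wrist')
save('w9',im)
go((590,0,110,0),(442,289,85,20),(442,289,9,20))"
```

```text
[ -22.  -243.   -10.2] [ 0.2 -0.3 -5.2] q6~ 90.0
[-195.9 -517.3   13.2] [  0.2  -0.3 -25.2] q6~ 103.0
[-196.3 -517.5   89.2] [  0.2  -0.3 -25.2] q6~ 103.0
t 18.35 p [ 589.7 -244.   100.5] yaw -5.2 w 0.0611946858210215
```

View pics/w9.png

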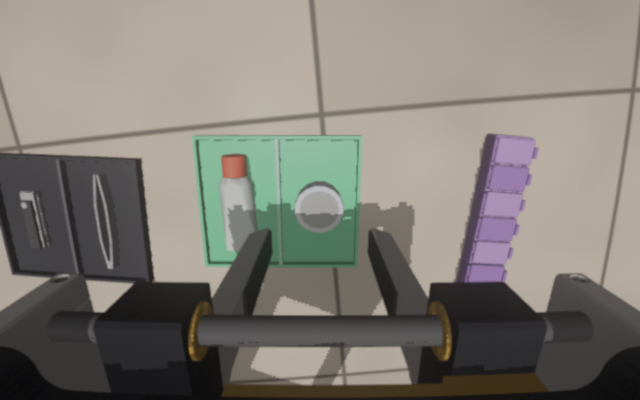

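The tin sits in the right mint bay at (319,209), next to the tube. Last is the case.

Request:
move_arm(targets=[[[-196,-517,13],[0,0,-25],0.6],[[-196,-517,13],[0,0,-25],0.6],[[-196,-517,13],[0,0,-25],0.6],[[-196,-517,13],[0,0,-25],0.6],[[-196,-517,13],[0,0,-25],0.6],[[-196,-517,13],[0,0,-25],0.6],[[-196,-517,13],[0,0,-25],0.6],[[-196,-517,13],[0,0,-25],0.6],[[-196,-517,13],[0,0,-25],0.6],[[-196,-517,13],[0,0,-25],0.6],[[-196,-517,13],[0,0,-25],0.6],[[-196,-517,13],[0,0,-25],0.6]])

```text
time: 19.85
tool_pos: [0.4404, 0.2881, 0.0838]
ee_rot: [3.141, 0.001, 0.343]
wrist_force: [-0.1, 0.5, 0.1]
width: 0.075
```

```bash
python3 -c "
from h import *
o=status.get_obs()
im=viewer.snapshot('wrist'); c=cam('wrist',o)
h=cv2.cvtColor(im,cv2.COLOR_RGB2HSV).astype(int); m=(h[...,0]>105)&(h[...,0]<128)&(h[...,1]>140)&(h[...,2]>40); m[:, :220]=0; m[:,430:]=0; m[300:]=0
print(*[np.round(v,1) for v in blob(c,m,.02)])
save('w10',im)
go((442,289,10,20))"
```

```text
[443.9 281.4] [54.1 34.3] 21.1 [327.8 207.5]
[ 1.7 -0.4 74. ] [ 0.   0.  -0.4] q6~ 103.0
t 19.9 p [440.6 288.1  84. ] yaw 19.6 w 0.0753801388280675
```

View pics/w10.png

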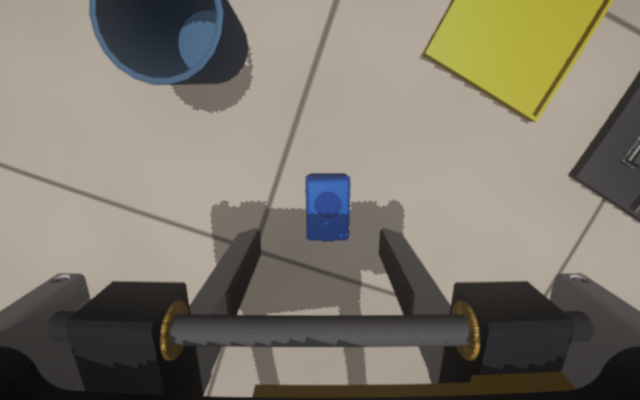

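The case is at (328,207), about 7 mm right of the finger midpoint, and the tumbler (165,30) is clear. I'll correct and grip.

Request:
move_arm(targets=[[[1,7,30],[0,0,-1],0.6],[[1,7,60],[0,0,-1],0.6],[[1,7,74],[0,0,-1],0.6],[[1,7,74],[0,0,-1],-1],[[1,7,74],[0,0,-1],-1],[[1,7,74],[0,0,-1],-1],[[1,7,74],[0,0,-1],-1],[[1,7,74],[0,0,-1],-1],[[1,7,74],[0,0,-1],-1],[[1,7,30],[0,0,-1],-1],[[1,7,0],[0,0,-1],-1]])

```text
time: 21.28
tool_pos: [0.4436, 0.2834, 0.0855]
ee_rot: [-3.142, -0.0, 0.362]
wrist_force: [0.5, 0.4, -1.4]
width: 0.0356
```

```bash
python3 -c "
from h import *
x,y,w=bay('case',0,0);print(x,y)
go((x,y,85,w),(x,y,14,w))"
```

```text
631.9 192.3
[143.8 151.9   0.6] [-0.  -0.  29.1] q6~ 115.0
[143.8 151.9  71.6] [-0.  -0.  29.1] q6~ 115.0
t 21.275 p [443.6 283.4  85.5] yaw 20.8 w 0.03563051389151187
```

Request:
move_arm(targets=[[[144,152,0],[0,0,29],-1],[[144,152,0],[0,0,29],-1],[[144,152,0],[0,0,29],-1],[[144,152,0],[0,0,29],-1],[[144,152,0],[0,0,29],-1],[[144,152,0],[0,0,29],-1],[[144,152,40],[0,0,29],-1],[[144,152,64],[0,0,29],-1],[[144,152,71],[0,0,29],-1],[[144,152,71],[0,0,29],-1],[[144,152,71],[0,0,29],0.1],[[144,152,71],[0,0,29],0.1],[[144,152,71],[0,0,29],0.1],[[144,152,30],[0,0,29],0.1],[[144,152,-20],[0,0,29],0.3],[[144,152,-60],[0,0,29],0.3],[[60,300,-100],[0,0,29],0.3],[[-60,420,-100],[0,0,29],0.3],[[-60,420,-100],[0,0,29],0.3]])

```text
time: 23.65
tool_pos: [0.5833, 0.0122, 0.1708]
ee_rot: [3.141, -0.001, -0.143]
wrist_force: [1.7, -0.8, 0.1]
width: 0.0611
```

```bash
python3 -c "
from h import *
o=status.get_obs();print(o['tool_pos'],o['time'])
im=viewer.snapshot('wrist'); save('w11',im)
t=viewer.snapshot('side'); save('side11',t)"
```

```text
[0.58332538 0.012198   0.17080842] 23.65
```

View pics/w11.png

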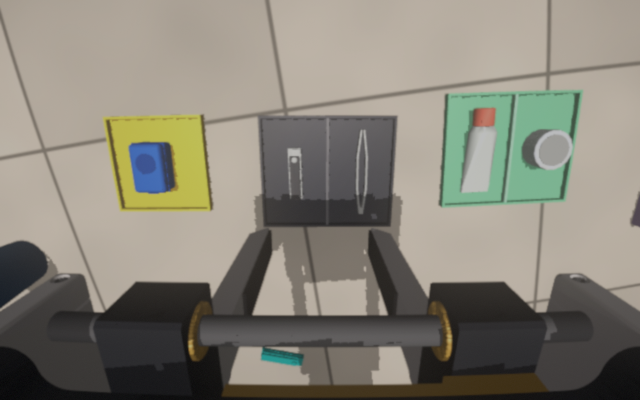

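View pics/side11.png

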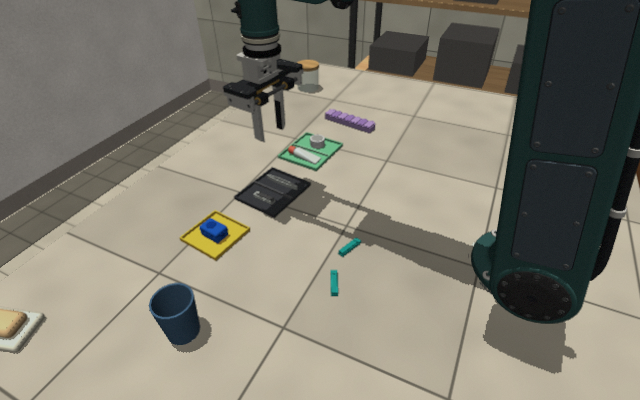

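All five things lie in their bays: case (152,167), clipper (295,173), tweezers (362,172), tube (480,150) and tin (549,149). The tumbler and pill box look unmoved, and the gripper is clear of everything.

```bash
python3 -c "
from h import *
print(order.close_job())"
```

```text
the job is handed in; nothing more can be done
None
```

All five things are sorted and the job is handed in, at about 24 s of the 109 s allowed. I took them in the order listed: tweezers and clipper to the charcoal tray, tube and tin to the mint-green tray, case to the yellow tray.

**Last checks:** the final wrist and side pictures show each thing in its own bay, the same way up as before. The pill box, the tumbler and the two turquoise look-alikes appear where they were, and the gripper was clear at about 170 mm height. The forces I read at the end of each move stayed below 2 N.

**Disagreements:** the first overview measurements were up to about 8 mm off the close views. That was 4 mm for the clipper and 8 mm for the case, and I corrected both before gripping. The colour mask failed on the charcoal tray, so I located it from its corners, picked by hand. I judged "flat on the floor" from the pictures and release heights, not by a separate measurement.

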